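# Load the last glass tube into the stem-tube magazine

### The arm

A 6-joint arm with a two-finger parallel gripper is mounted at the origin on the work surface; the furniture and walls round the work are solid. World frame = base frame: x ahead of the robot, y to its left, z up, the work surface at z = 0. Lengths are in m, angles in rad, forces in N, time in s.
With the tool pointing down it reaches from about 0.425 to 0.95 m from the base axis. Payload 3.5 kg.
Tool frame: the origin (TCP) lies midway between the tips of the shut fingers; the grasp point (between the pads) lies 19 mm behind it; z points along the fingers, y is the line along which they close (so a half turn about z gives the same grasp; the last joint's range is limited). The gripper opens to 85 mm and grips with 20 to 120 N. Pads are 22 mm wide; open, the fingers measure 114 mm over their backs; the gripper's body (76 mm by 85 mm) begins 54 mm behind the grasp point. The pads swing forward as they close: fully open they stand 13 mm farther back than shut.
Start: joints at [-1.436, 0.286, 1.577, -0, 1.279, -0.15], TCP at [0.19, -0.648, 0.231] pointing down, gripper open.
Joint ranges: [-2.77, 2.77], [-0.9, 2.22], [0.21, 2.48], [-1.53, 4.67], [0.24, 2.81], [-2.84, 2.84]. Speed limits (rad/s): [2.79, 2.79, 3.14, 3.14, 3.14, 3.14].

### API

Orientations are given as a unit quaternion [x, y, z, w].
In Python, from plant import ctrl gives the robot as it stands.
- The arm moves only by the tool arm_command, never from a script. Its argument "steps" is one flat list of numbers, 5 for each row, row after row: the opening in per cent of the stroke, from 0 (shut) to 100 (fully open), then the shift along the tool's x, y, z each as a share of 25 mm, from -1 to 1, then the turn about the tool's z as a share of 0.1 rad, from -1 to 1. In form: [grip, tx, ty, tz, spin, grip, tx, ty, tz, spin, ...]. A call has 1 to 8 rows; each row shifts and turns the commanded pose from where the row before left it, along the tool's axes as they then stand; what a row does not reach is not made up. A row lasts 1/12 s, in which the tool goes at most 41.7 mm and 7.16 degrees, less where a joint would pass 70% of its speed; a pose out of reach is approached as far as the arm can. A call with a number of a shift or a turn outside -1 to 1 is refused whole. A call with a gripper value outside its range is refused whole. The fingers move at their own pace and stop on an object; "squeeze" is the grip in N (left out, the last holds). Time passes only in rows, so rows that do not move let the fingers close. It gives the time, the measured TCP pose, the force, the opening and the grip force at its end, in the units of the state.
- ctrl.get_state(): the state, without advancing time (a new reading comes with each control period).
- ctrl.read_camera(name): name is "scene" or "top"; returns the picture (480x640x3 uint8, red, green, blue); there is no depth.
- ctrl.camera_model(name): a dict with "intrinsics" (3x3 intrinsics, pixels), "D" ([k1, k2, p1, p2, k3] as OpenCV has them; the pictures are not rectified), "rvec" (rotation vector, rad) and "tvec" (3), from world to camera coordinates, as OpenCV has them. Camera axes: x right, y down, z forward; pixel columns grow to the right and rows downward; lengths in m; the calibration is good to about 2 mm. A picture is of the moment at which its call begins. camera_model takes no time and is no camera call.
- ctrl.sign_off(): hands the job in; it is judged then, once.
The state is a dict: "time": time; "qpos": joint angles; "dq": joint speeds; "joint_efforts": joint torques, N m; "eef_pos": TCP position; "tcp_rot": TCP orientation; "contact_force": force on the tool from outside, world axes, zero at the start; "wrist_torque": the same for the moment, N m; "opening": opening from 0.0 (shut) to 1.0 (fully open); "finger_force": force on a finger pad.
Only numpy, scipy, OpenCV 4.12 (cv2) and the standard library are available. Lean on these libraries where they do the work, as an engineer would, in place of code of your own. Each camera call takes 0.05 s, during which the arm holds its last target. There are 200 camera calls.

### The job

Load the last glass stem tube into the tube magazine: pick up the wooden push paddle by its upright red handle and roll the loose tube with it along the track and under the cover, pressing gently until the tube is fully home and the spring catch has dropped behind it. The glass breaks if it is pushed too hard, and nothing but the paddle may touch it. Then stand the paddle back on the bench off the magazine, let go, and leave everything else as it is.

Things in the scene. Friction and masses are not known exactly. Their poses are not given: they have to be found in the camera images.
- rack: the tube magazine's track, fixed to the bench: a board 276 x 166 mm. Origin on the bench plane, midway between the side walls; x axis = loading direction, y across, z up. Tubes lie across it and roll on two rails, tops 16 mm above the bench, 68 mm apart; the board between is 12 mm above the bench; walls 34 mm high (above the bench) and 124 mm apart guide the tubes' ends.
- track_mouth (a point): middle of the open front end of the track (x = -124 mm in its frame), 30 mm above the bench; axes as the track's. A lip 28 mm high stands at each side, 72 mm open between, so the paddle can enter level here. On the track sits the head with clear cover (underside 52 mm, top 56 mm above the bench), catch and follower. It comes off for washing; where it is clamped varies by 10 mm either way, unmeasured.
- catch (a joint): spring catch of the head: rise in m of a bar with two ramped teeth 8 mm wide at y = -36 and +36 mm (the paddle passes between); knob top 101 mm above the bench. 0 = down, 0.022 = on top of a tube. Its holding face is at x = -10 to +10 mm of the track, the cover begins 29 mm before it. A tube lifts it from 34 mm before the face (1 to 3 N); it falls behind the tube when the axis is 14 mm past the face.
- tube: the loose glass tube as a body, origin at its centre. Two more such tubes lie loose under the cover; it pushes them against the head's spring follower. That resists over the last 4 mm before the catch falls, 2 N rising to 5 or 6 N; 2.5 mm further, at about 8.5 N, is a hard stop. An uncaught tube is pushed back. Feel for a push of about 8 N; a paddle push over 15 N breaks the glass.
- tube_centre (a point): centre of the loose glass stem tube with a green rubber cap: 28 mm diameter, 120 mm long over its rounded ends, 45 g. It lies across the open lead-in of the magazine's track and rolls freely; its y axis is its length, parallel to the magazine's y; its x and z turn as it rolls. Thin glass: only the paddle may touch it, not the gripper.
- paddle_grip (a point): point on the axis of the paddle's upright red handle, 55 mm above the paddle's underside. The handle is square, 22 x 22 mm, its sides along the paddle's x and y, from 8 to 86 mm above the underside. Axes: x from the handle to the pad, z up.
- paddle: push paddle, one rigid wooden piece, 120 g, standing on the bench: origin at its underside under the handle. Foot 44 x 34 x 8 mm under the handle, shank 16 mm wide and 12 mm high, pad 40 mm wide and 26 mm high with a flat cork face at x = +115 mm. Along the track, keep its underside 14 to 20 mm above the bench and its x parallel to the magazine's: it then clears board and cover.
- mini_pot_a: clay pot, 64 mm wide, 50 mm high, origin under its centre; leave it alone.
- mini_pot_b: clay pot, 58 mm wide, 45 mm high, origin under its centre; leave it alone.
- bud_vase_a: green glass bud vase, 48 mm wide, 150 mm high, origin under its centre; leave it alone.
- bud_vase_b: green glass bud vase, 46 mm wide, 144 mm high, origin under its centre; leave it alone.

How it is judged:
On the way, in this order (a step that is already met when the one before it is completed fails the run):
1. the paddle is picked up off the bench (height (world z) of paddle above 0.011 m), for 0.2 s.
2. the paddle pushes the tube under the catch, which rises over it (contact force between paddle and tube above 0.3 N and value of joint catch above 0.01 m), for 0.1 s.
3. the catch has fallen behind the tube (value of joint catch below 0.003 m and x of tube_centre in the frame of rack above 0 m), for 0.2 s.
At the end, for the whole second after the job is handed in: the tube lies at rest on the rails with the catch down behind it (catch within 3 mm of its lowest position, tube axis at x above 0 in the track's frame, which only a caught tube reaches); the paddle stands upright on the bench, at rest, not touching the track; both are released (all of step 3 and z of tube_centre in the frame of rack below 0.034 m and linear speed of each of tube, paddle below 0.01 m/s and height (world z) of paddle below 0.005 m and angle between paddle's own z axis and vertical below 0.1 rad and contact force between paddle and rack below 0.1 N).
It fails at once if the paddle pushes the glass tube with more than 15 N (contact force between paddle and tube above 15 N).
It fails at once if the gripper or arm touches the glass tube (contact force between any of the fingers, the arm and tube above 0.2 N).
It fails at once if another thing on the bench is moved by more than 20 mm (distance of any of mini_pot_a, mini_pot_b, bud_vase_a, bud_vase_b from where it was at the start of the episode above 0.02 m).
It also fails if it takes over 61 s, if anything falls off the work surface, if the arm or the gripper's body presses on something with over 40 N, if the wrist force passes 120 N, or if a joint passes its speed limit or range.

## Working session

There is one attempt and no reset: what is moved stays moved. The work goes in short steps, Python scripts to look and compute and a tool call to move; the robot and the scene stay as the last step left them, time stands still between calls to the robot, and variables do not carry over. Pictures are saved under pics/ and viewed, at most 10 in all, crops included, and the job is handed in when it is done.

Besides the shell and the picture viewer there is one more tool, called after "Emit:" as name(argument=value, ...) on one line, values as JSON. arm_command: Moves the arm, as the interface text tells. Its arguments: {"type":"object","properties":{"steps":{"type":"array","items":{"type":"number"}},"squeeze":{"type":"number"}},"required":["steps"]}

```bash
mkdir -p pics; cat > h.py <<'E'
import numpy as np, cv2
from plant import ctrl
def cam(n):
    m=ctrl.camera_model(n); K=np.array(m["intrinsics"],float).reshape(3,3); D=np.array(m["D"],float)
    return K,D,np.array(m["rvec"],float),np.array(m["tvec"],float)
def ray(n,px,z):
    K,D,r,t=cam(n); R=cv2.Rodrigues(r)[0]
    p=cv2.undistortPoints(np.array(px,float).reshape(-1,1,2),K,D).reshape(-1,2)
    d=np.c_[p,np.ones(len(p))]@R; c=-R.T@t.ravel()
    return c+d*((z-c[2])/d[:,2])[:,None]
def proj(n,P):
    K,D,r,t=cam(n); return cv2.projectPoints(np.array(P,float).reshape(-1,1,3),r,t,K,D)[0].reshape(-1,2)
E
python3 - <<'E'
from h import *
for n in("scene","top"):
    im=ctrl.read_camera(n); cv2.imwrite(f"pics/{n}0.png",im[...,::-1])
    K,D,r,t=cam(n); R=cv2.Rodrigues(r)[0]; print(n,-R.T@t.ravel(),R[2],K[0,0])
s=ctrl.get_state(); print(s)
E
```

```text
scene [0.16226693 0.85153198 0.58831524] [ 0.38318097 -0.70411931 -0.59781965] 474.2423693269036
top [0.27508355 0.21923317 1.26437554] [ 0.21028373  0.00691308 -0.97761596] 615.7917906379427
{'time': 0.1, 'qpos': array([-1.43602813e+00,  2.87111570e-01,  1.57804390e+00,  2.50046974e-05,
        1.27859355e+00, -1.49992921e-01]), 'dq': array([ 0.00039202, -0.00051609, -0.0015622 , -0.00109138,  0.00174719,
        0.00134982]), 'joint_efforts': array([ 8.81281157e-04, -4.07296085e+01, -2.93699688e+01, -1.59693591e-04,
        3.42800085e-03,  4.84973853e-06]), 'eef_pos': array([ 0.18958424, -0.64720766,  0.2300553 ]), 'tcp_rot': array([ 9.89880938e-01,  1.41896322e-01,  2.01756043e-05, -1.07806113e-03]), 'contact_force': array([ 0.31764049, -1.06875823,  0.27924125]), 'wrist_torque': array([0.00344782, 0.01615902, 0.00654009]), 'finger_force': 0.0, 'opening': 1.0007666440570764}
```

View pics/top0.png

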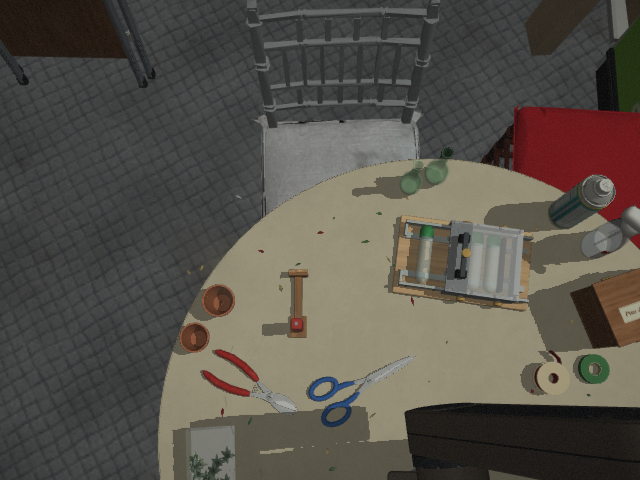

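View pics/scene0.png

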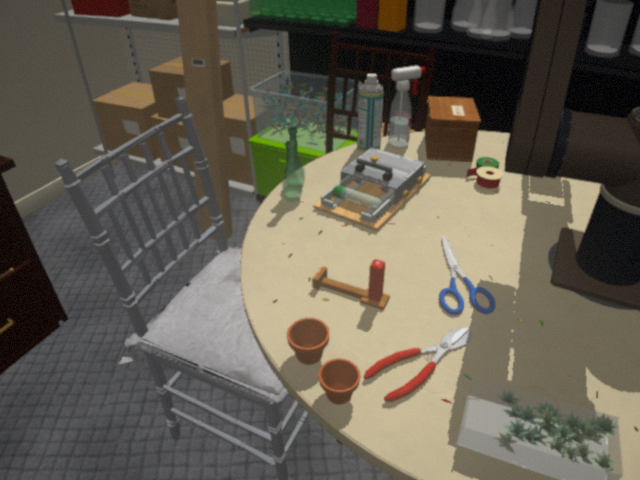

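The top view shows the paddle's handle at (297,325) and its pad at (298,272). The rack spans (395,215) to (530,308) with its mouth at the left, and the tube is at (426,255). The pots are at (218,300) and (195,337), the vases at (411,183) and (436,170). Next I crop both areas with corner detail.

```bash
python3 - <<'E'
from h import *
im=cv2.imread("pics/top0.png")
a=cv2.resize(im[200:320,380:540],None,fx=5,fy=5,interpolation=cv2.INTER_CUBIC); cv2.imwrite("pics/c1.png",a)
b=cv2.resize(im[255:345,260:340],None,fx=6,fy=6,interpolation=cv2.INTER_CUBIC); cv2.imwrite("pics/c2.png",b)
hsv=cv2.cvtColor(im,cv2.COLOR_BGR2HSV)
H,S,V=cv2.split(hsv)
red=((H<5)|(H>172))&(S>150)&(V>70)
sub=np.zeros_like(red);sub[310:335,285:312]=red[310:335,285:312]
ys,xs=np.nonzero(sub);print("red",xs.mean(),ys.mean(),xs.min(),xs.max(),ys.min(),ys.max(),ray("top",[[xs.mean(),ys.mean()]],.08))
for n,p,z in [("handle",[297,325],.08),("pad",[298,272],.02),("tube",[426,255],.04),("rackL",[396,255],.012),("rackR",[530,262],.012)]: print(n,ray("top",[p],z))
E
```

```text
red 296.3829787234043 323.22340425531917 291 301 318 328 [[0.37053678 0.2756182  0.08      ]]
handle [[0.36718604 0.274328   0.08      ]]
pad [[0.47966072 0.27857368 0.02      ]]
tube [[0.51718346 0.01968422 0.04      ]]
rackL [[0.52128859 0.07720551 0.012     ]]
rackR [[ 0.51294013 -0.19932293  0.012     ]]
```

View pics/c1.png

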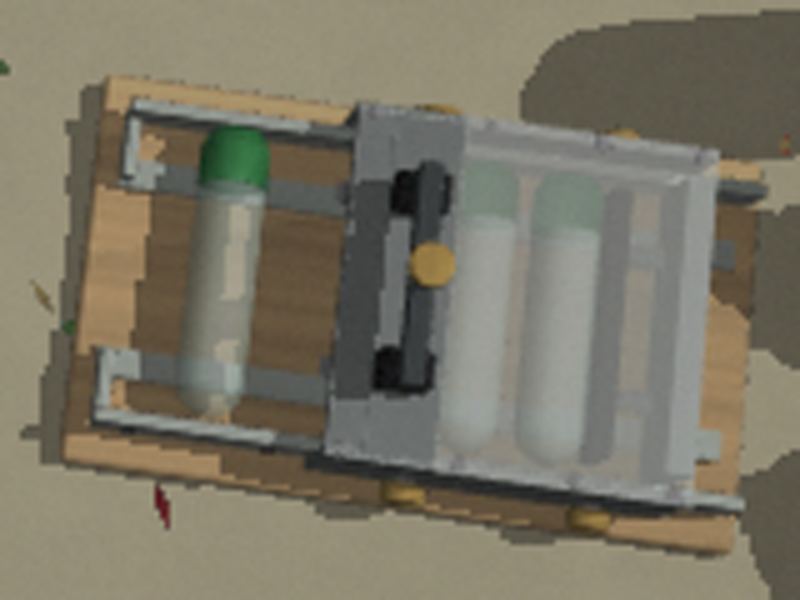

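View pics/c2.png

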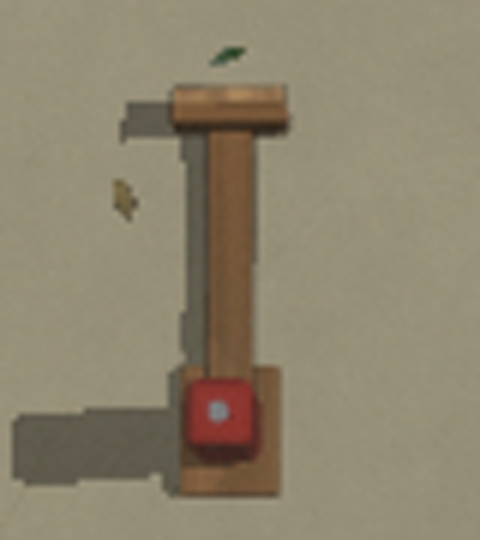

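The rack crop shows the board's front corners at (107,76) and (65,463), and its far-right corner at (732,553). The tube's middle is near (224,272) and the catch knob is at (433,264). In the paddle crop the foot spans (180–282, 367–495), the handle top is centred at (222,413), and the pad's front edge is at row 86 over columns 173–288.

```bash
cat > m.py <<'E'
from h import *
c1=lambda *p:(np.array(p,float)+.5)/5-.5+[380,200]
c2=lambda *p:(np.array(p,float)+.5)/6-.5+[260,255]
T=lambda p,z:ray("top",p,z)[:,:2]
A=T(c1([107,76],[65,463],[732,553]),.012)
print("board",A, np.linalg.norm(A[0]-A[1]),np.linalg.norm(A[2]-A[1]))
e1=A[2]-A[1]; e2=A[0]-A[1]; yaw1=np.arctan2(e1[1],e1[0]); yaw2=np.arctan2(-e2[0],e2[1])
y2=np.arctan2(e2[1],e2[0])-np.pi/2
print("rack yaw",yaw1,y2, "centre",(A[0]+A[2])/2)
yaw=yaw1
ex=np.array([np.cos(yaw),np.sin(yaw)]);ey=np.array([-ex[1],ex[0]])
o=(A[0]+A[1])/2+.138*ex; print("from front edge o(if board centred)",o)
tu=T(c1([224,272]),.030)[0]; print("tube",tu,(tu-o)@ex,(tu-o)@ey)
te=T(c1([239,126],[209,417]),.030); d=te[0]-te[1]; print("tube ends",te,np.linalg.norm(d),np.arctan2(d[1],d[0])-np.pi/2,(te-o)@ey)
kn=T(c1([433,264]),.101)[0]; print("knob",(kn-o)@ex,(kn-o)@ey)
cv=T(c1([358,105],[328,452]),.056); print("cover front",(cv-o)@ex,(cv-o)@ey)
lip=T(c1([131,112],[103,350],[96,412]),.031); print("lips",(lip-o)@ex,(lip-o)@ey)
print("walltop",((T(c1([135,103],[360,132],[100,418],[320,446]),.034)-o)@np.c_[ex,ey]))
f=T(c2([180,367],[282,367],[282,495],[180,495]),.008); fc=f.mean(0); print("foot",f-fc,fc)
h=T(c2([222,413]),.086)[0]; pd=T(c2([173,86],[288,86]),.026); pm=pd.mean(0)
print("handle",h,"pad",pd,pm,np.linalg.norm(pm-fc)); 
s=T(c2([230,140],[230.5,360]),.012);
for d in(pm-fc,pm-h,s[0]-s[1]): print("pad yaw",np.arctan2(d[1],d[0]))
q=pd[0]-pd[1]; print(np.arctan2(q[1],q[0])-np.pi/2)
E
python3 m.py
```

```text
board [[ 0.60753337  0.06659504]
 [ 0.44365689  0.08425638]
 [ 0.41316869 -0.18652658]] 0.16482543852718373 0.27249392521973553
rack yaw -1.6829168997393562 -1.6781542196181347 centre [ 0.51035103 -0.05996577]
from front edge o(if board centred) [ 0.51015489 -0.0617078 ]
tube [0.52116573 0.02129478] -0.08371336618171181 0.0016548883994267159
tube ends [[0.58269339 0.014434  ]
 [0.46128239 0.0280134 ]] 0.12216804713393933 -1.6821799329230855 [ 0.06356385 -0.05860416]
knob -0.014060075920453443 0.00027797843920077564
cover front [-0.04055036 -0.03930313] [ 0.07182165 -0.07048901]
lips [-0.12864941 -0.12923179 -0.12926258] [ 0.06321824 -0.03727605 -0.06289853]
walltop [[-0.12772927  0.06643971]
 [-0.03481953  0.0666661 ]
 [-0.12769928 -0.06559808]
 [-0.03882885 -0.06496213]]
foot [[ 0.02108029  0.01798417]
 [ 0.0218849  -0.01660453]
 [-0.02108199 -0.01785935]
 [-0.0218832   0.0164797 ]] [0.37005954 0.27539136]
handle [0.36969627 0.27493925] pad [[0.48458312 0.29802355]
 [0.48548564 0.25896166]] [0.48503438 0.2784926 ] 0.11501665884574959
pad yaw 0.026966701748263867
pad yaw 0.030798448750250177
pad yaw 0.034406806736750145
0.023100917966054624
```

```bash
cat > plan.py <<'E'
# prints rows (grip,tx,ty,tz,spin) from the measured pose through waypoints (x,y,z,tool-y yaw)
from h import *
from scipy.spatial.transform import Rotation as Ro
def plan(wps,grip,dec=1,cap=1.0,n=None):
    s=ctrl.get_state(); p=np.array(s["eef_pos"]); R=Ro.from_quat(s["tcp_rot"])
    rows=[]
    for w in wps:
        w=np.array(w,float)
        while True:
            ty=R.as_matrix()[:,1]; dy=w[3]-np.arctan2(ty[1],ty[0]); dy=(dy+np.pi)%(2*np.pi)-np.pi
            d=R.inv().apply(w[:3]-p)/.025; sp=-dy/.1
            tol=.6*10**-dec
            if max(abs(d).max(),abs(sp))<tol: break
            k=max(1,np.ceil(max(abs(d).max()/cap,abs(sp))-1e-3))
            st=np.clip(np.round(np.r_[d,sp]/k,dec),-1,1)+0.0
            if not st.any(): break
            p=p+R.apply(st[:3]*.025); R=R*Ro.from_rotvec([0,0,st[3]*.1]); rows.append([grip,*st.tolist()])
    for i in range(0,len(rows),8): print(",".join(f"{v:g}" for r in rows[i:i+8] for v in r))
    print(len(rows),p)
def where():
    s=ctrl.get_state(); ty=Ro.from_quat(s["tcp_rot"]).as_matrix()
    print(s["time"],s["eef_pos"],"yaw",np.arctan2(ty[1,1],ty[0,1]),"zax",ty[:,2],s["contact_force"],s["opening"],s["qpos"])
E
python3 -c "
from plan import *
plan([(.25,-.56,.32,-1.1),(.42,-.32,.32,-.7),(.52,-.05,.3,-.4),(.46,.2,.25,-.1),(.37,.275,.15,.029)],100)
print(ray('top',[[405,190],[431,178],[575,215]],0.0))"
```

```text
100,0.8,-0.7,-0.9,-0.5,100,0.9,-0.6,-0.9,-0.5,100,0.9,-0.6,-0.9,-0.4,100,0.9,-0.5,-0.9,-0.5,100,0.9,-0.5,0,-0.4,100,1,-0.5,0,-0.4,100,1,-0.4,0,-0.4,100,1,-0.4,0,-0.3
100,0.9,-0.3,0,-0.3,100,0.9,-0.3,0,-0.3,100,0.9,-0.2,0,-0.3,100,0.9,-0.2,0,-0.3,100,0.9,-0.2,0,-0.3,100,0.9,-0.2,0,-0.3,100,0.9,-0.1,0,-0.3,100,1,-0.1,0,-0.4
100,1,-0.4,0.1,-0.3,100,1,-0.3,0.1,-0.3,100,1,-0.3,0.1,-0.3,100,0.9,-0.2,0.1,-0.2,100,0.9,-0.2,0.1,-0.2,100,0.9,-0.2,0,-0.2,100,0.9,-0.2,0.1,-0.2,100,0.9,-0.2,0,-0.3
100,0.9,-0.1,0.1,-0.2,100,0.9,-0.1,0,-0.3,100,1,-0.1,0.1,-0.2,100,0.9,-0.1,0,-0.3,100,0.9,-0.7,0.2,-0.3,100,0.9,-0.6,0.2,-0.3,100,1,-0.6,0.2,-0.3,100,1,-0.6,0.2,-0.3
100,1,-0.6,0.3,-0.4,100,0.8,-0.4,0.2,-0.3,100,0.8,-0.4,0.2,-0.3,100,0.8,-0.4,0.2,-0.3,100,0.9,-0.3,0.2,-0.2,100,0.9,-0.3,0.2,-0.3,100,0.7,-1,1,-0.3,100,0.7,-0.9,1,-0.3
100,0.7,-0.9,1,-0.3,100,0.7,-0.9,1,-0.4
42 [0.37108905 0.27556169 0.14948158]
[[ 6.65720391e-01  5.64142074e-02  0.00000000e+00]
 [ 6.93861174e-01  4.80695185e-04  0.00000000e+00]
 [ 6.18727906e-01 -3.03358003e-01  0.00000000e+00]]
```

Emit:
arm_command(steps=[100,0.8,-0.7,-0.9,-0.5,100,0.9,-0.6,-0.9,-0.5,100,0.9,-0.6,-0.9,-0.4,100,0.9,-0.5,-0.9,-0.5,100,0.9,-0.5,0,-0.4,100,1,-0.5,0,-0.4,100,1,-0.4,0,-0.4,100,1,-0.4,0,-0.3])

```text
time: 0.77
eef_pos: [0.3124, -0.4709, 0.3209]
tcp_rot: [0.951, 0.308, 0.0, -0.0]
contact_force: [-0.0, -0.5, 0.6]
opening: 1.001
finger_force: 0.0
```

Emit:
arm_command(steps=[100,0.9,-0.3,0,-0.3,100,0.9,-0.3,0,-0.3,100,0.9,-0.2,0,-0.3,100,0.9,-0.2,0,-0.3,100,0.9,-0.2,0,-0.3,100,0.9,-0.2,0,-0.3,100,0.9,-0.1,0,-0.3,100,1,-0.1,0,-0.4])

```text
time: 1.43
eef_pos: [0.4216, -0.3193, 0.3207]
tcp_rot: [0.906, 0.424, -0.0, -0.0]
contact_force: [-0.4, 0.2, 0.2]
opening: 1.0
finger_force: 0.0
```

Emit:
arm_command(steps=[100,1,-0.4,0.1,-0.3,100,1,-0.3,0.1,-0.3,100,1,-0.3,0.1,-0.3,100,0.9,-0.2,0.1,-0.2,100,0.9,-0.2,0.1,-0.2,100,0.9,-0.2,0,-0.2,100,0.9,-0.2,0.1,-0.2,100,0.9,-0.2,0,-0.3])

```text
time: 2.1
eef_pos: [0.4872, -0.1362, 0.3053]
tcp_rot: [0.859, 0.512, -0.0, -0.001]
contact_force: [0.0, 0.3, 0.5]
opening: 0.998
finger_force: 0.0
```

Emit:
arm_command(steps=[100,0.9,-0.1,0.1,-0.2,100,0.9,-0.1,0,-0.3,100,1,-0.1,0.1,-0.2,100,0.9,-0.1,0,-0.3,100,0.9,-0.7,0.2,-0.3,100,0.9,-0.6,0.2,-0.3,100,1,-0.6,0.2,-0.3,100,1,-0.6,0.2,-0.3])

```text
time: 2.77
eef_pos: [0.4927, 0.0617, 0.2806]
tcp_rot: [0.797, 0.604, -0.0, -0.0]
contact_force: [-0.2, 0.2, 0.0]
opening: 0.999
finger_force: 0.0
```

Emit:
arm_command(steps=[100,1,-0.6,0.3,-0.4,100,0.8,-0.4,0.2,-0.3,100,0.8,-0.4,0.2,-0.3,100,0.8,-0.4,0.2,-0.3,100,0.9,-0.3,0.2,-0.2,100,0.9,-0.3,0.2,-0.3,100,0.7,-1,1,-0.3,100,0.7,-0.9,1,-0.3])

```text
time: 3.43
eef_pos: [0.4155, 0.2402, 0.1992]
tcp_rot: [0.719, 0.695, 0.001, 0.001]
contact_force: [0.5, 1.0, -1.2]
opening: 1.0
finger_force: 0.0
```

Emit:
arm_command(steps=[100,0.7,-0.9,1,-0.3,100,0.7,-0.9,1,-0.4,100,0,0,0,0,100,0,0,0,0,100,0,0,0,0])

```text
time: 3.85
eef_pos: [0.3719, 0.2749, 0.1495]
tcp_rot: [0.695, 0.719, 0.001, 0.0]
contact_force: [-0.2, -0.1, 0.4]
opening: 1.001
finger_force: 0.0
```

```bash
python3 -c "
from plan import *
where(); plan([(.370,.2753,.031,.029)],100,2)"
```

```text
3.85 [0.37190425 0.27489122 0.14951102] yaw 0.034060290426326384 zax [ 1.39796340e-03  2.02054711e-04 -9.99999002e-01] [-0.16390137 -0.09662798  0.41264984] 1.0013285674573689 [ 4.16782596e-01 -1.07867731e-01  2.15720729e+00 -4.29706085e-04
  1.09089305e+00  3.82920331e-01]
100,0,-0.02,0.95,0.01,100,0,-0.02,0.95,0.01,100,0.01,-0.01,0.95,0.01,100,0,-0.02,0.95,0.01,100,0.01,-0.01,0.94,0.01
5 [0.37005543 0.27535031 0.03100841]
```

Emit:
arm_command(steps=[100,0,-0.02,0.95,0.01,100,0,-0.02,0.95,0.01,100,0,-0.01,0.95,0.01,100,0.01,-0.02,0.95,0.01,100,0.01,-0.01,0.94,0.01,100,0,0,0,0])

```text
time: 4.35
eef_pos: [0.3683, 0.2735, 0.0277]
tcp_rot: [0.698, 0.716, -0.003, -0.001]
contact_force: [-0.7, -0.4, -0.1]
opening: 0.999
finger_force: 0.0
```

Emit:
arm_command(steps=[0,0,0,0,0,0,0,0,0,0,0,0,0,0,0,0,0,0,0,0,0,0,0,0,0,0,0,0,0,0,0,0,0,0,0,0,0,0,0,0], squeeze=80)

```text
time: 5.02
eef_pos: [0.3704, 0.2758, 0.0318]
tcp_rot: [0.697, 0.717, 0.001, 0.001]
contact_force: [-0.5, -0.3, 6.4]
opening: 0.246
finger_force: 78.9
```

```bash
python3 -c "
from plan import *
where(); im=ctrl.read_camera('scene'); cv2.imwrite('pics/g.png',cv2.resize(im[220:330,280:440,::-1],None,fx=4,fy=4))"
```

```text
5.0167 [0.37040382 0.27582245 0.03181058] yaw 0.029124332605079715 zax [ 0.00255017  0.00106657 -0.99999618] [-0.51874893 -0.29913878  6.44691388] 0.24565689888148762 [ 4.19846333e-01  9.09373966e-02  2.21770322e+00 -8.88243756e-05
  8.30188591e-01  3.90780563e-01]
```

View pics/g.png

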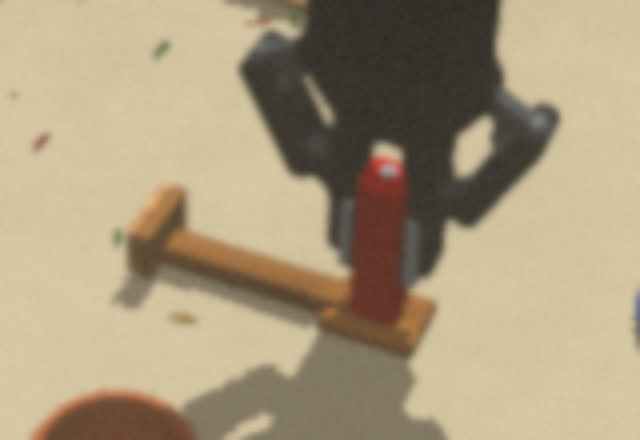

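The handle is gripped centrally and the paddle is flat on the bench. Now I lift, carry it and turn it to line up with the track.

```bash
python3 -c "
from plan import *
plan([(.370,.2758,.10,.029),(.541,.221,.10,-1.681)],0,1)"
```

```text
0,0,0,-0.9,0,0,0,0,-0.9,0,0,0,0,-0.9,0,0,-0.1,0.4,0,1,0,-0.1,0.4,0,0.9,0,-0.1,0.4,0,1,0,0,0.4,0,0.9,0,0,0.4,0,1
0,0.1,0.4,0,0.9,0,0.1,0.4,0,1,0,0.1,0.4,0,0.9,0,0.2,0.4,0,1,0,0.2,0.3,0,0.9,0,0.2,0.3,0,1,0,0.2,0.3,0,0.9,0,0.3,0.3,0,1
0,0.3,0.2,0,0.9,0,0.3,0.2,0,1,0,0.4,0.2,0,0.9,0,0.4,0.2,0,1,0,0.3,0.1,0,0.9
21 [0.54023297 0.22100197 0.09966038]
```

Emit:
arm_command(steps=[0,0,0,-0.5,0,0,0,0,-0.5,0,0,0,0,-0.8,0,0,0,0,-0.9,0,0,0,0,0,0])

```text
time: 5.48
eef_pos: [0.3715, 0.2765, 0.1016]
tcp_rot: [0.697, 0.717, 0.004, 0.001]
contact_force: [1.0, 1.4, -0.7]
opening: 0.247
finger_force: 78.4
```

Emit:
arm_command(steps=[0,-0.1,0.4,0,1,0,-0.1,0.4,0,0.9,0,-0.1,0.4,0,1,0,0,0.4,0,0.9,0,0,0.4,0,1,0,0.1,0.4,0,0.9,0,0.1,0.4,0,1,0,0.1,0.4,0,0.9])

```text
time: 6.15
eef_pos: [0.4465, 0.2503, 0.0963]
tcp_rot: [0.914, 0.406, -0.001, -0.0]
contact_force: [-0.2, 0.7, -2.2]
opening: 0.251
finger_force: 78.3
```

Emit:
arm_command(steps=[0,0.2,0.4,0,1,0,0.2,0.3,0,0.9,0,0.2,0.3,0,1,0,0.2,0.3,0,0.9,0,0.3,0.3,0,1,0,0.3,0.2,0,0.9,0,0.3,0.2,0,1,0,0.4,0.2,0,0.9])

```text
time: 6.82
eef_pos: [0.5205, 0.227, 0.096]
tcp_rot: [0.999, 0.038, -0.001, 0.0]
contact_force: [-0.2, -0.1, 0.1]
opening: 0.246
finger_force: 78.3
```

Emit:
arm_command(steps=[0,0.4,0.2,0,1,0,0.3,0.1,0,0.9,0,0,0,0,0,0,0,0,0,0,0,0,0,0,0,0,0,0,0,0])

```text
time: 7.32
eef_pos: [0.5382, 0.2207, 0.0971]
tcp_rot: [0.999, -0.054, -0.001, 0.0]
contact_force: [0.4, -0.3, -0.6]
opening: 0.247
finger_force: 78.2
```

```bash
python3 -c "
from plan import *
where(); plan([(.541,.221,.0488,-1.681)],0,2)
im=ctrl.read_camera('top'); cv2.imwrite('pics/t1.png',cv2.resize(im[180:320,300:500,::-1],None,fx=4,fy=4,interpolation=cv2.INTER_CUBIC))"
```

```text
7.3167 [0.53821137 0.22066209 0.09714913] yaw -1.6792394286039103 zax [-1.29729874e-03 -1.69713286e-04 -9.99999144e-01] [ 0.44659522 -0.25924039 -0.57525073] 0.2466317085812043 [2.14699893e-01 2.31133399e-01 1.90709136e+00 1.31019068e-04
 1.00467157e+00 1.89386917e+00]
0,0.06,-0.01,0.97,0.01,0,0.05,-0.02,0.96,0.01
2 [0.54096416 0.22110056 0.04889544]
```

View pics/t1.png

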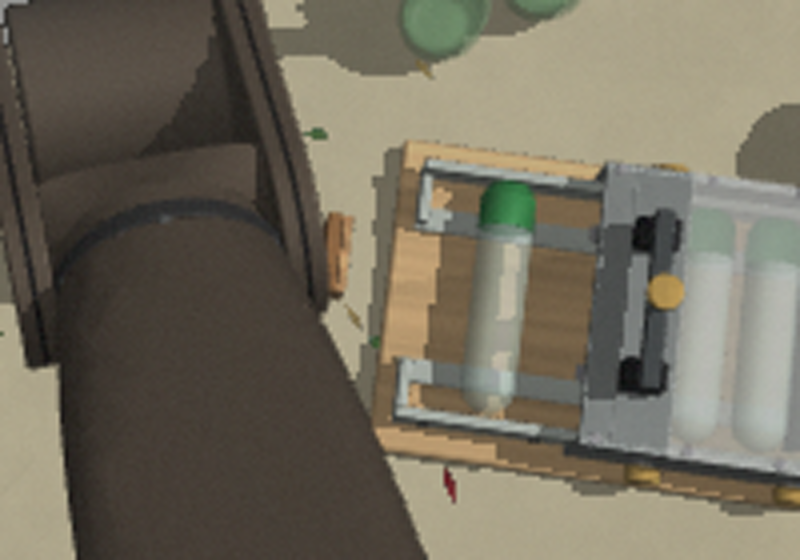

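The pad is visible at crop columns 327–352, rows 212–297, just before the mouth. I'll lower it and measure its sideways offset.

Emit:
arm_command(steps=[0,0.06,0,0.97,0.01,0,0.05,-0.02,0.96,0.01,0,0,0,0,0,0,0,0,0,0])

```text
time: 7.7
eef_pos: [0.5402, 0.2206, 0.0481]
tcp_rot: [0.998, -0.056, -0.002, 0.001]
contact_force: [0.8, -0.3, -1.0]
opening: 0.251
finger_force: 78.3
```

```bash
python3 -c "
from plan import *
c=lambda p:(np.array(p,float)+.5)/4-.5+[300,180]
P=ray('top',c([[352,214],[344,297]]),.0913)
o=np.array([.5106,-.0577]);y=-1.681;ex=np.array([np.cos(y),np.sin(y)]);ey=np.array([-ex[1],ex[0]])
print((P[:,:2]-o)@np.c_[ex,ey]); where(); e=np.array(ctrl.get_state()['eef_pos'])[:2]-o; print('tcp rack',e@ex,e@ey)
im=ctrl.read_camera('scene'); cv2.imwrite('pics/s1.png',cv2.resize(im[130:270,260:440,::-1],None,fx=4,fy=4,interpolation=cv2.INTER_CUBIC))"
```

```text
[[-0.16343924  0.02042634]
 [-0.16267716 -0.02116083]]
7.7 [0.54017432 0.22055647 0.04814979] yaw -1.6821760399094883 zax [-4.13157394e-03 -8.37086182e-04 -9.99991115e-01] [ 0.82349249 -0.2735783  -0.95962112] 0.2510380328989745 [2.13815171e-01 3.07801794e-01 1.91788534e+00 7.37149081e-05
 9.20120643e-01 1.89594903e+00]
tcp rack -0.2798210929749141 -0.001207936390619197
```

View pics/s1.png

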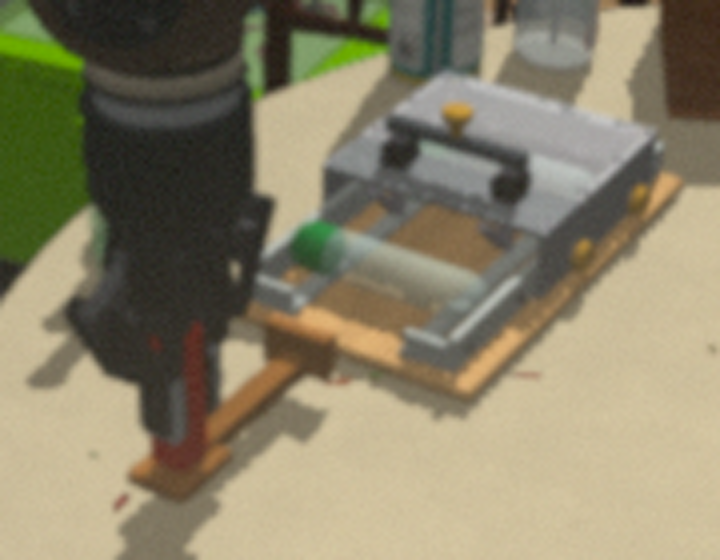

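The pad lies level in front of the mouth, within 1 mm of the track's centre line and parallel to it. I'll enter now.

Emit:
arm_command(steps=[0,0,0.2,0,0,0,0,0.3,0,0,0,0,0.3,0,0,0,0,0.3,0,0,0,0,0.3,0,0,0,0,0.3,0,0,0,0,0.2,0,0,0,0,0.2,0,0])

```text
time: 8.42
eef_pos: [0.536, 0.1677, 0.0496]
tcp_rot: [0.998, -0.056, -0.0, -0.0]
contact_force: [0.8, 0.8, -1.1]
opening: 0.246
finger_force: 78.3
```

Emit:
arm_command(steps=[0,0,0.1,0,0,0,0,0.1,0,0,0,0,0.1,0,0,0,0,0.1,0,0,0,0,0.1,0,0,0,0,0.1,0,0,0,0,0.1,0,0,0,0,0.1,0,0])

```text
time: 9.08
eef_pos: [0.5338, 0.1485, 0.0496]
tcp_rot: [0.998, -0.056, -0.0, -0.0]
contact_force: [-0.7, -1.0, -0.8]
opening: 0.247
finger_force: 78.3
```

Emit:
arm_command(steps=[0,0,0.1,0,0,0,0,0.1,0,0,0,0,0.1,0,0,0,0,0.1,0,0,0,0,0.1,0,0,0,0,0.1,0,0,0,0,0.1,0,0,0,0,0,0,0])

```text
time: 9.75
eef_pos: [0.5318, 0.1308, 0.0495]
tcp_rot: [0.998, -0.056, -0.0, 0.0]
contact_force: [1.0, 0.4, -0.9]
opening: 0.247
finger_force: 78.3
```

```bash
cat > rk.py <<'E'
from plan import *
o=np.array([.5106,-.0577]);y=-1.681;ex=np.array([np.cos(y),np.sin(y)]);ey=np.array([-ex[1],ex[0]])
s=ctrl.get_state(); e=s['eef_pos'][:2]-o
print('t',s['time'],'face x',e@ex+.115,'y',e@ey,'underside',s['eef_pos'][2]-.0318,'push',-s['contact_force'][:2]@ex,'Fz',s['contact_force'][2]); where()
E
python3 rk.py
```

```text
t 9.75 face x -0.0746972527476031 y 0.0003336531956559662 underside 0.01774746814486717 push 0.46881426811815613 Fz -0.8750154412330133
9.75 [0.53179467 0.1308098  0.04954747] yaw -1.6833510022001286 zax [-8.48436928e-05 -1.22000237e-04 -9.99999989e-01] [ 0.97313315  0.36399647 -0.87501544] 0.24749476561814315 [ 5.59423901e-02  2.34479246e-01  2.00785232e+00 -1.49523390e-04
  8.99352629e-01  1.73938642e+00]
```

Emit:
arm_command(steps=[0,0,0.1,0,0,0,0,0.1,0,0,0,0,0.1,0,0,0,0,0.1,0,0,0,0,0.1,0,0,0,0,0.1,0,0,0,0,0.1,0,0,0,0,0.1,0,0])

```text
time: 10.42
eef_pos: [0.5298, 0.1118, 0.0498]
tcp_rot: [0.998, -0.057, 0.0, -0.001]
contact_force: [-0.3, 3.0, -0.8]
opening: 0.245
finger_force: 78.5
```

Emit:
arm_command(steps=[0,0,0.1,0,0,0,0,0.1,0,0,0,0,0.1,0,0,0,0,0.1,0,0,0,0,0.1,0,0,0,0,0.1,0,0,0,0,0.1,0,0,0,0,0.1,0,0])

```text
time: 11.08
eef_pos: [0.5273, 0.091, 0.0496]
tcp_rot: [0.998, -0.056, -0.0, 0.0]
contact_force: [0.4, 3.5, -0.2]
opening: 0.241
finger_force: 78.5
```

```bash
python3 rk.py; python3 -c "
from h import *
im=ctrl.read_camera('scene'); cv2.imwrite('pics/s2.png',cv2.resize(im[120:250,290:450,::-1],None,fx=4,fy=4,interpolation=cv2.INTER_CUBIC))"
```

```text
t 11.0833 face x -0.034678998961629334 y 0.00024100010604003475 underside 0.01780734718540921 push 3.5510046655070235 Fz -0.24413832392239915
11.0833 [0.52730135 0.0910445  0.04960735] yaw -1.6826877115129606 zax [-1.59030016e-04 -5.19247928e-04 -9.99999853e-01] [ 0.35943485  3.53290535 -0.24413832] 0.2409849406693477 [-1.84741282e-02  2.09704244e-01  2.03805513e+00 -6.69722446e-04
  8.93982802e-01  1.66463310e+00]
```

View pics/s2.png

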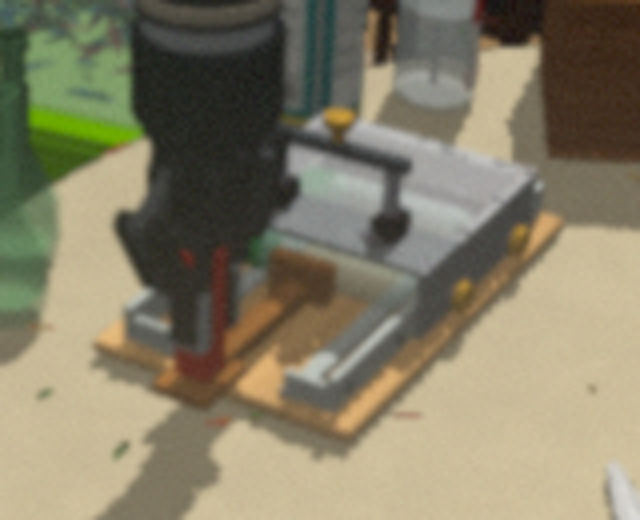

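The catch bar is clearly raised over the tube (knob at (340,122)), and the push reads about 3.5 N. From here I go slower.

Emit:
arm_command(steps=[0,0,0.06,0,0,0,0,0.06,0,0,0,0,0.06,0,0,0,0,0.06,0,0,0,0,0.06,0,0,0,0,0.06,0,0,0,0,0.06,0,0,0,0,0.06,0,0])

```text
time: 11.8
eef_pos: [0.526, 0.0794, 0.0495]
tcp_rot: [0.998, -0.056, -0.0, 0.0]
contact_force: [0.5, 1.6, -0.7]
opening: 0.246
finger_force: 78.7
```

Emit:
arm_command(steps=[0,0,0.04,0,0,0,0,0.04,0,0,0,0,0.04,0,0,0,0,0.04,0,0,0,0,0.04,0,0,0,0,0.04,0,0])

```text
time: 12.3
eef_pos: [0.5252, 0.0734, 0.0494]
tcp_rot: [0.998, -0.056, -0.0, 0.0]
contact_force: [0.2, 0.1, -1.4]
opening: 0.25
finger_force: 78.6
```

```bash
python3 rk.py
```

```text
t 12.3 face x -0.016859017462161244 y 5.234532035062949e-05 underside 0.017605057592277325 push 0.12003547104799016 Fz -1.3746496979042686
12.3 [0.52515398 0.07335337 0.04940506] yaw -1.6828570940717695 zax [-4.71894395e-04 -3.17867708e-04 -9.99999838e-01] [ 0.17874163  0.10098997 -1.3746497 ] 0.24974411088736112 [-5.25085870e-02  2.00527315e-01  2.04961211e+00 -4.39688327e-04
  8.91907833e-01  1.63062476e+00]
```

Emit:
arm_command(steps=[0,0,0.02,0,0,0,0,0.02,0,0,0,0,0.02,0,0,0,0,0.02,0,0,0,0,0.02,0,0,0,0,0.02,0,0])

```text
time: 12.8
eef_pos: [0.525, 0.0706, 0.0496]
tcp_rot: [0.998, -0.056, 0.0, -0.0]
contact_force: [0.1, 2.3, -0.9]
opening: 0.244
finger_force: 78.7
```

Emit:
arm_command(steps=[0,0,0.02,0,0,0,0,0.02,0,0,0,0,0.02,0,0,0,0,0.02,0,0])

```text
time: 13.13
eef_pos: [0.5249, 0.0691, 0.0497]
tcp_rot: [0.998, -0.056, 0.0, -0.001]
contact_force: [-0.1, 3.4, -0.3]
opening: 0.247
finger_force: 78.5
```

Emit:
arm_command(steps=[0,0,0.02,0,0,0,0,0.02,0,0,0,0,0.02,0,0])

```text
time: 13.38
eef_pos: [0.5247, 0.0675, 0.0497]
tcp_rot: [0.998, -0.056, 0.0, -0.0]
contact_force: [1.3, 4.9, -0.8]
opening: 0.248
finger_force: 78.6
```

Emit:
arm_command(steps=[0,0,0.02,0,0,0,0,0.02,0,0,0,0,0.02,0,0])

```text
time: 13.63
eef_pos: [0.5247, 0.0664, 0.0498]
tcp_rot: [0.998, -0.057, 0.0, -0.001]
contact_force: [1.1, 7.7, 0.9]
opening: 0.247
finger_force: 78.7
```

Emit:
arm_command(steps=[0,0,0.02,0,0,0,0,0,0,0,0,0,0,0,0])

```text
time: 13.88
eef_pos: [0.5246, 0.066, 0.0498]
tcp_rot: [0.998, -0.057, 0.0, -0.001]
contact_force: [1.0, 8.1, -0.5]
opening: 0.249
finger_force: 78.7
```

```bash
python3 rk.py; python3 -c "
from h import *
im=ctrl.read_camera('scene'); cv2.imwrite('pics/s3.png',cv2.resize(im[120:250,290:450,::-1],None,fx=4,fy=4,interpolation=cv2.INTER_CUBIC))"
```

```text
t 13.8833 face x -0.009470458174455729 y 0.00035717519274328297 underside 0.01799826271525825 push 8.159027410835366 Fz -0.5119461176622433
13.8833 [0.52464436 0.0659761  0.04979826] yaw -1.6838796563256793 zax [ 7.22948970e-04  1.90575983e-03 -9.99997923e-01] [ 1.01219299  8.09682329 -0.51194612] 0.24914242946472437 [-0.06783482  0.19618214  2.05392628  0.0025081   0.89089366  1.61446903]
```

View pics/s3.png

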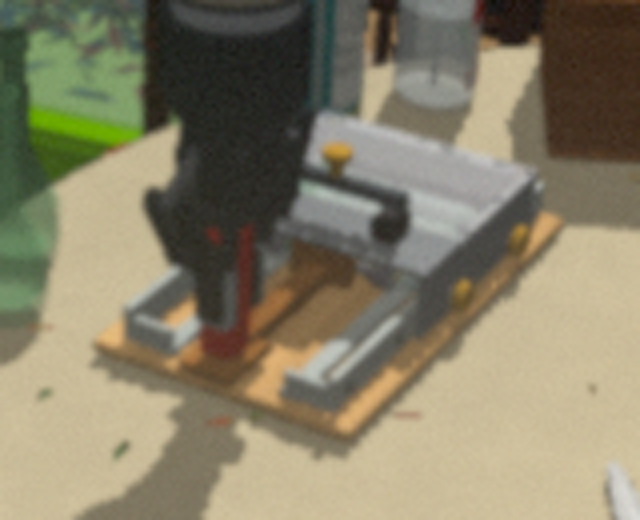

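The catch is down behind the tube: the knob is back at its starting pixel (about (374,158) in the full image), and the push reads 8.2 N. I'll back out straight.

Emit:
arm_command(steps=[0,0,-0.1,0,0,0,0,-0.2,0,0,0,0,-0.3,0,0,0,0,-0.4,0,0,0,0,-0.4,0,0,0,0,-0.4,0,0,0,0,-0.4,0,0,0,0,-0.4,0,0])

```text
time: 14.6
eef_pos: [0.5317, 0.131, 0.0495]
tcp_rot: [0.998, -0.056, -0.0, 0.0]
contact_force: [0.4, 0.5, -1.2]
opening: 0.246
finger_force: 78.7
```

Emit:
arm_command(steps=[0,0,-0.4,0,0,0,0,-0.5,0,0,0,0,-0.6,0,0,0,0,-0.6,0,0,0,0,-0.6,0,0,0,0,-0.6,0,0,0,0,-0.6,0,0,0,0,-0.5,0,0])

```text
time: 15.27
eef_pos: [0.544, 0.2408, 0.0496]
tcp_rot: [0.998, -0.056, 0.0, -0.0]
contact_force: [-0.2, -0.6, -1.7]
opening: 0.248
finger_force: 78.7
```

Emit:
arm_command(steps=[0,0,-0.3,0,0,0,0,-0.2,0,0,0,0,0,0,0,0,0,0,0.2,0,0,0,0,0.2,0,0,0,0,0.1,0,0,0,0,0.06,0,0,0,0,0,0])

```text
time: 15.93
eef_pos: [0.5449, 0.2509, 0.0347]
tcp_rot: [0.998, -0.056, -0.001, 0.0]
contact_force: [0.2, -0.8, -1.1]
opening: 0.249
finger_force: 78.7
```

```bash
python3 rk.py
```

```text
t 15.9333 face x -0.19545519491710422 y 0.00014633847799105644 underside 0.0029170385003365606 push -0.740931010235631 Fz -1.0515449766083071
15.9333 [0.54488954 0.25085579 0.03471704] yaw -1.6837231296551143 zax [-1.52830792e-03 -4.49071456e-04 -9.99998731e-01] [ 0.16997858 -0.76426161 -1.05154498] 0.24882222542685917 [ 2.62458231e-01  3.58262779e-01  1.88137537e+00 -4.73126198e-05
  9.03546993e-01  1.94621112e+00]
```

Emit:
arm_command(steps=[0,0,0,0.05,0,0,0,0,0.03,0,0,0,0,0.02,0,0,0,0,0,0,0,0,0,0,0])

```text
time: 16.35
eef_pos: [0.5455, 0.2515, 0.0332]
tcp_rot: [0.998, -0.056, 0.0, -0.0]
contact_force: [0.4, 0.3, -1.0]
opening: 0.248
finger_force: 78.7
```

Emit:
arm_command(steps=[0,0,0,0.03,0,0,0,0,0.03,0,0,0,0,0,0,0,0,0,0,0])

```text
time: 16.68
eef_pos: [0.5456, 0.2516, 0.0319]
tcp_rot: [0.998, -0.056, 0.0, -0.0]
contact_force: [0.1, 0.5, 0.7]
opening: 0.253
finger_force: 78.8
```

Emit:
arm_command(steps=[0,0,0,0.01,0,40,0,0,0,0,60,0,0,0,0,80,0,0,0,0,100,0,0,0,0,100,0,0,0,0,100,0,0,0,0,100,0,0,0,0])

```text
time: 17.35
eef_pos: [0.5454, 0.2514, 0.0313]
tcp_rot: [0.998, -0.056, -0.0, 0.0]
contact_force: [-0.3, 0.0, 0.3]
opening: 1.001
finger_force: 0.0
```

Emit:
arm_command(steps=[100,0,0,-0.3,0,100,0,0,-0.6,0,100,0,0,-1,0,100,0,0,-1,0,100,0,0,-1,0,100,0,0,-1,0,100,0,0,-1,0,100,0,0,0,0])

```text
time: 18.02
eef_pos: [0.5488, 0.2525, 0.1864]
tcp_rot: [0.998, -0.056, 0.006, -0.002]
contact_force: [0.7, -0.3, 1.2]
opening: 1.002
finger_force: 0.0
```

```bash
python3 -c "
from h import *
im=ctrl.read_camera('scene'); cv2.imwrite('pics/s4.png',im[100:340,240:480,::-1].repeat(2,0).repeat(2,1)); print(ctrl.get_state()['time'])"
```

```text
18.0667
```

View pics/s4.png

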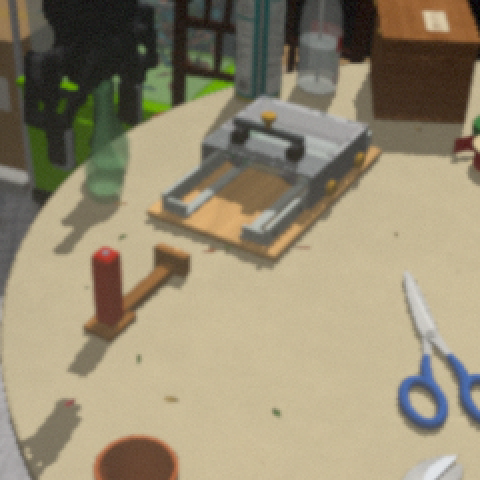

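The paddle stands upright on the bench, clear of the track. The catch is down (knob at (268,118)), the lead-in is empty and the gripper is clear above.

```bash
python3 -c "
from plant import ctrl
print(ctrl.sign_off())"
```

```text
the job is handed in; nothing more can be done
None
```

The tube is loaded with the catch down behind it, the paddle stands released on the bench off the magazine, and I handed the job in at about 18 s; the highest push force I read was about 8 N, and the hand-in returned no verdict.

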